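# Slide the top slide tray onto the imager

### The arm

A 7-joint arm with a two-finger parallel gripper is mounted at the origin on the work surface. World frame = base frame: x ahead of the robot, y to its left, z up, the work surface at z = 0. Lengths are in m, angles in rad, forces in N, time in s.
With the tool pointing down it reaches from about 0.425 to 0.925 m from the base axis. Payload 6.8 kg.
Tool frame: the origin (TCP) lies midway between the tips of the shut fingers; the grasp point (between the pads) lies 19 mm behind it (bot.pinch_z is the distance from the TCP to the grasp point, in m); x points along the fingers, y is the direction in which the jaws open and shut, and the axes are right-handed (so a half turn about x gives the same grasp; the last joint's range is limited). The gripper opens to 85 mm and grips with 20 to 120 N. Pads are 22 mm wide; open, the fingers measure 114 mm over their backs; the gripper's body (76 mm by 85 mm) begins 54 mm behind the grasp point. The pads swing forward as they close: fully open they stand 13 mm farther back than shut.
Start: joints at [-1.218, 0.477, 0.022, 1.555, -0.011, 1.109, -0.083], TCP at [0.3, 0.605, 0.231] pointing down, gripper open.
Joint ranges: [-2.96, 2.96], [-0.34, 2.1], [-1.41, 1.46], [0.24, 2.44], [-1.37, 4.51], [0.17, 1.92], [-2.96, 2.96]. Speed limits (rad/s): [2.39, 2.39, 3.14, 3.14, 3.14, 3.14, 3.14].

### API

Orientations are given as a unit quaternion [w, x, y, z].
In Python, from station import bot gives the robot as it stands. The module is installed in compiled form; this text tells all that it offers.
- The arm moves only by the tool step_arm, never from a script. Its argument "plan" is a list of rows, each a list of 6 numbers: the shift along the tool's x, y, z in units of 40 mm (1.0 is 40 mm), then the turn, a rotation vector about the tool's x, y, z in units of 360 degrees (1.0 is 360 degrees). In form: [[dx, dy, dz, ax, ay, az], ...]. A call has 1 to 8 rows; each row shifts and turns the commanded pose from where the row before left it, along the tool's axes as they then stand; what a row does not reach is not made up. A row lasts 1/8 s, in which the tool goes at most 62.5 mm and 10.7 degrees, less where a joint would pass 70% of its speed; a pose out of reach is approached as far as the arm can. A call with a number of a shift or a turn outside -1 to 1 is refused whole. A call with a gripper value outside its range is refused whole. "fingers" is the closure, from -1 (fully open) to 1 (shut), set as the call begins (left out, the last holds). The fingers move at their own pace and stop on an object; "force" is the grip in N (left out, the last holds). Time passes only in rows, so rows that do not move let the fingers close. It gives the time, the measured TCP pose, the force and the opening at its end, in the units of the state.
- bot.get_obs(): the state, without advancing time (a new reading comes with each control period).
- bot.read_camera(name): name is "scene" or "top" or "wrist"; returns (picture, depth): 420x560x3 uint8, red, green, blue; 420x560 float32, m along the optical axis (not along the pixel's ray), 0 where there is no reading.
- bot.camera_model(name): a dict with "mtx" (3x3 intrinsics, pixels), "origin" and "rotation" of the camera in the world; the wrist camera has in their place "T_tool_cam" (4x4, takes a point from camera to tool coordinates, whose origin is the TCP and whose axes are the tool frame's). Camera axes: x right, y up, looking along -z (the intrinsics and any distortion apply to the point x, -y, -z); pixel columns grow to the right and rows downward; lengths in m; the calibration is good to about 2 mm. The wrist camera is an equidistant fisheye: a pixel r from the principal point sees the ray r / f radians off the axis. A picture is of the moment at which its call begins: read the wrist's pose just before it. camera_model takes no time and is no camera call.
- bot.hand_in(): hands the job in, once; it reports no verdict.
The state is a dict: "t": time; "q": joint angles; "joint_vel": joint speeds; "joint_torque": joint torques, N m; "eef_pos": TCP position; "tool_rot": TCP orientation; "contact_force": force on the tool from outside, world axes, zero at the start; "torque": the same for the moment, N m; "gripper_width": opening from 0.0 (shut) to 1.0 (fully open).
Only numpy, scipy, OpenCV 4.12 (cv2) and the standard library are available. Lean on these libraries where they do the work, as an engineer would, in place of code of your own. Each camera call takes 0.05 s, during which the arm holds its last target.

### The job

Load the low flat imager: take the top tray of the stack of three aluminium microscope-slide trays and slide it sideways off the stack onto the imager's white bed beside it, keeping it flat and level, never lifting it clear up into the air. It must end lying centred and square on the bed, let go, with the two trays below left as they were.

Things in the scene. Friction and masses are not known exactly. Their poses are not given: they have to be found in the camera images.
- tray_top: Top tray of three: open aluminium tray of slides, 110 (x) by 90 (y) mm, 16 mm high, 0.2 kg. Grip tab on one 90 mm side, roughly towards the robot (tray's -x): x -62 to -92, 12 thick in y, 24 high from underside level (lower neck -55 to -62), free space under it down to the bottom tray's tab, 8 lower. Origin: centre of underside without tab. Starts 32 mm above the bench, 2 above the bed.
- tray_mid: Middle tray: the same shape, size and origin as the top one, but turned half round, its tab (its own -x) pointing away from the robot. Loose; friction keeps it in place when the tray above is slid off level. Its underside is 16 mm above the bench.
- tray_bottom: Bottom tray: the same shape, size and origin, loose on the bench, its tab (its own -x) pointing roughly towards the robot; the top of that tab is 24 mm above the bench.
- imager_bed (a point): Centre of the white bed (110 x 90 mm, flush) on the fixed grey imager's flat top, 30 mm above the bench; x roughly away from the robot. The flat top reaches 58 mm to -x, 75 to +x (then a strip 13 high) and 60 to each side. The trays stand beside it at +y or -y, 110-140 mm off, gap about 5-30; a 51 mm high stack of white well plates at the other side. A centred tray's tab overhangs the front edge.
Mind the look-alikes: they are no part of the job. What is shaped like the part that bears imager_bed but green or turquoise is not meant.

How it is judged:
By the outcome, as a careful person would: the job done as asked, in the order asked, and still so for the second after the job is handed in, with the robot touching nothing.
It also fails if it takes over 35 s, if anything falls off the work surface, if the arm or the gripper's body presses on something with over 40 N, if the wrist force passes 120 N, or if a joint passes its speed limit or range.

## Working session

There is one attempt and no reset: what is moved stays moved. The work goes in short steps, Python scripts to look and compute and a tool call to move; the robot and the scene stay as the last step left them, time stands still between calls to the robot, and variables do not carry over. Pictures are saved under pics/ and viewed, and the job is handed in when it is done.

Besides the shell and the picture viewer there is one more tool, called by a JSON object that holds its "api" and its "payload", one argument or row to a line. step_arm: Moves the arm, as the interface text tells. Shifts and turns lie within -1 to 1; 1 stands for 40 mm of shift or 360 degrees of turn. Its arguments: {"type":"object","properties":{"plan":{"type":"array"},"fingers":{"type":"number"},"force":{"type":"number"}},"required":["plan"]}

```bash
mkdir -p pics; python3 - <<'E'
from station import bot
import cv2,numpy as np
print(bot.get_obs())
for n in("scene","top"):
    p,d=bot.read_camera(n); cv2.imwrite(f"pics/{n}0.png",p[:,:,::-1]); np.savez(f"{n}0.npz",p=p,d=d)
    print(n,bot.camera_model(n))
print(bot.camera_model("wrist"),bot.pinch_z)
E
```

```text
{'t': 0.0, 'q': array([-1.21810559,  0.47781296,  0.02232343,  1.55646594, -0.01150548,
        1.10932108, -0.08313046]), 'joint_vel': array([-0.00174961,  0.00264507,  0.00011097, -0.00109627, -0.00129467,
        0.0008576 ,  0.00068942]), 'joint_torque': array([ 1.06604439e-03, -5.96443355e+01,  1.60802018e+00, -2.81212538e+01,
        1.23307348e-02,  9.13412921e-03,  2.48006552e-05]), 'eef_pos': array([0.29987658, 0.6040508 , 0.23031067]), 'tool_rot': array([ 0.68831505,  0.16081975,  0.68852947, -0.16213132]), 'contact_force': array([-0.13884907,  0.01803897, -0.41329498]), 'torque': array([-0.01668928,  0.00456594, -0.02358157]), 'gripper_width': 1.0037113755664342}
scene {'mtx': array([[528.49893852,   0.        , 271.0408007 ],
       [  0.        , 528.49893852, 195.02520505],
       [  0.        ,   0.        ,   1.        ]]), 'origin': array([ 1.0644872 , -0.42135839,  0.51012915]), 'rotation': array([0.76376009, 0.41266893, 0.24598556, 0.43112179])}
top {'mtx': array([[440.08818476,   0.        , 275.02238822],
       [  0.        , 440.08818476, 210.76045693],
       [  0.        ,   0.        ,   1.        ]]), 'origin': array([ 0.35891855, -0.06938258,  0.83616067]), 'rotation': array([ 0.70664846,  0.04579726, -0.04887742, -0.70438737])}
{'mtx': array([[325.1922621 ,   0.        , 284.34677076],
       [  0.        , 325.1922621 , 206.68506215],
       [  0.        ,   0.        ,   1.        ]]), 'T_tool_cam': array([[-9.59317262e-04,  3.16538357e-01, -9.48579226e-01,
        -1.42564154e-01],
       [ 9.99999489e-01,  6.05887095e-04, -8.09136702e-04,
         1.74504760e-04],
       [ 3.18609110e-04, -9.48579518e-01, -3.16538776e-01,
        -8.20697011e-02],
       [ 0.00000000e+00,  0.00000000e+00,  0.00000000e+00,
         1.00000000e+00]])} 0.0187
```

View pics/top0.png

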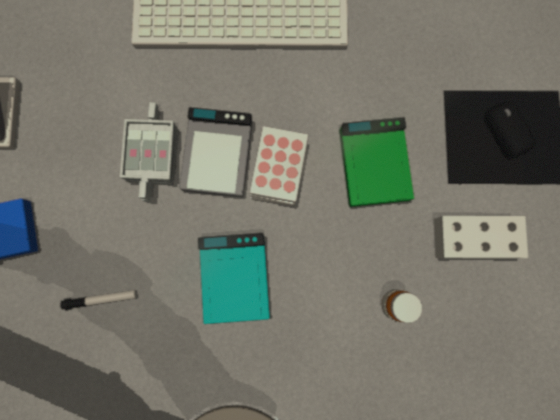

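View pics/scene0.png

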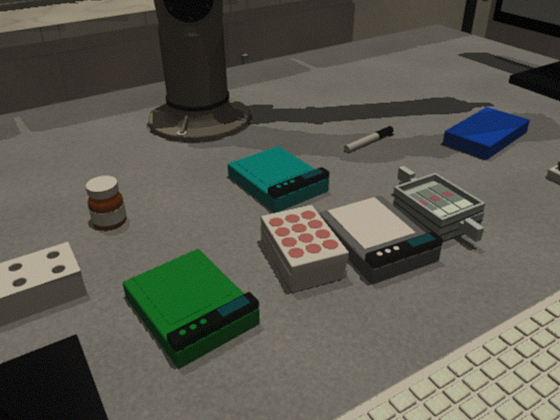

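The top view shows three shapes like the imager. The grey one with the white bed is at (215,155), between the tray stack (148,150) and the well plates (280,165). The green one (377,165) and the turquoise one (233,280) are the look-alikes. The grey one is the one meant. I'll confirm it in a crop and measure.

```bash
cat > h.py <<'E'
import numpy as np,cv2
from scipy.spatial.transform import Rotation as R
from station import bot
def rq(q): return R.from_quat([q[1],q[2],q[3],q[0]])
def ray(n,u,v):
    m=bot.camera_model(n);K=m['mtx']
    d=np.array([(u-K[0,2])/K[0,0],-(v-K[1,2])/K[1,1],-1.])
    return m['origin'],rq(m['rotation']).apply(d)
def onplane(n,u,v,z):
    o,d=ray(n,u,v); return o+d*(z-o[2])/d[2]
def cloud(n,d):
    m=bot.camera_model(n);K=m['mtx'];v,u=np.mgrid[:420,:560]
    c=np.stack([(u-K[0,2])/K[0,0]*d,-(v-K[1,2])/K[1,1]*d,-d],-1).reshape(-1,3)
    return (rq(m['rotation']).apply(c)+m['origin']).reshape(420,560,3)
E
python3 - <<'E'
from h import *
z=np.load("top0.npz");p,d=z['p'],z['d']
c=p[95:215,105:320,::-1]; cv2.imwrite("pics/crop.png",cv2.resize(c,None,fx=3.6,fy=3.6,interpolation=cv2.INTER_CUBIC))
W=cloud("top",d)
for u,v in [(148,150),(215,160),(280,165),(235,285),(377,165),(150,109),(143,187),(100,80),(188,150),(125,150)]: print(u,v,W[v,u].round(4))
g=cv2.cvtColor(p,cv2.COLOR_RGB2GRAY)
sub=g.copy()
m=((p.min(2)>140)).astype(np.uint8); m[:, :]*=1
n,l,s,cen=cv2.connectedComponentsWithStats(m)
for i in range(1,n):
    if s[i,4]>300:
        r=cv2.minAreaRect(cv2.findContours((l==i).astype(np.uint8),0,1)[0][0]); print(s[i],r)
E
```

```text
148 150 [0.5793 0.1635 0.0401]
215 160 [0.5627 0.0398 0.0324]
280 165 [ 0.5486 -0.0815  0.053 ]
235 285 [ 0.332  -0.0008  0.0301]
377 165 [ 0.5546 -0.2636  0.0312]
150 109 [0.6584 0.1629 0.0407]
143 187 [0.5062 0.1647 0.0571]
100 80 [0.7331 0.2765 0.0008]
188 150 [0.5824 0.0913 0.03  ]
125 150 [0.5784 0.2053 0.0428]
[ 132    0  215   44 6858] ((239.0, 21.5), (43.0, 214.0), 90.0)
[ 120  125   52   72 1128] ((144.99586486816406, 159.81005859375), (48.33346939086914, 73.03341674804688), 3.9451863765716553)
[ 250  127   57   74 1737] ((278.4283142089844, 163.049072265625), (45.94927215576172, 67.38817596435547), 10.619654655456543)
[ 187  131   55   62 2746] ((213.76109313964844, 161.5307159423828), (48.605953216552734, 57.42747497558594), 6.709836959838867)
[ 443  216   85   42 2857] ((485.0, 236.5), (41.0, 84.0), 90.0)
[394 294  28  28 636] ((407.5, 307.5), (27.0, 27.0), 90.0)
```

View pics/crop.png

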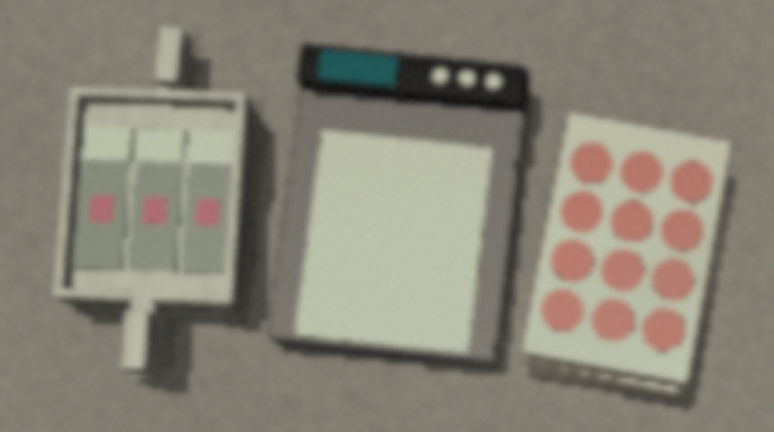

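The crop confirms it: a grey imager with a white bed, its black control strip to +x, the tray stack on +y and the well plates on −y. I'll fit the bed and tray corners with sub-pixel accuracy.

```bash
cat >> h.py <<'E'
def edgefit(g,a,b,half=4,n=25,margin=.12):
    """subpixel line along strongest gradient near segment a-b"""
    a=np.float64(a);b=np.float64(b);t=(b-a)/np.linalg.norm(b-a);nn=np.array([-t[1],t[0]])
    s=np.arange(-half,half+.01,.25);pts=[]
    for f in np.linspace(margin,1-margin,n):
        c=a+f*(b-a);q=c+s[:,None]*nn
        pr=cv2.remap(g,q[:,0:1].astype(np.float32),q[:,1:2].astype(np.float32),cv2.INTER_LINEAR).ravel().astype(float)
        gr=np.abs(np.gradient(pr)); gr[gr<gr.max()*.5]=0
        pts.append(c+nn*(s*gr).sum()/gr.sum())
    vx,vy,x,y=cv2.fitLine(np.float32(pts),cv2.DIST_HUBER,0,.01,.01).ravel()
    res=np.median(np.abs((np.array(pts)-[x,y])@[-vy,vx]))
    return np.array([x,y]),np.array([vx,vy]),res
def quad(g,cs,**k):
    L=[edgefit(g,cs[i],cs[(i+1)%4],**k) for i in range(4)]
    out=[]
    for i in range(4):
        p,d,_=L[i-1];q,e,_=L[i]
        t=np.linalg.solve(np.array([d,-e]).T,q-p);out.append(p+t[0]*d)
    return np.array(out),[round(l[2],2) for l in L]
def rect(W):
    # corners order: +x+y, +x-y, -x-y, -x+y
    W=np.array(W); c=W.mean(0); x=(W[0]+W[1]-W[2]-W[3]); y=(W[0]+W[3]-W[1]-W[2])
    print("centre",c.round(4),"yaw x",np.degrees(np.arctan2(x[1],x[0])).round(2),"yaw y",np.degrees(np.arctan2(-y[0],y[1])).round(2),"size",np.linalg.norm(x)/2,np.linalg.norm(y)/2)
    return c
E
python3 - <<'E'
from h import *
p=np.load("top0.npz")['p'];g=cv2.cvtColor(p,cv2.COLOR_RGB2GRAY)
for nm,cs,z in [("bed",[(320,130),(493,148),(470,354),(295,335)],.030),("tray",[(70,90),(246,95),(232,303),(55,297)],.048)]:
    q,r=quad(g,np.array(cs)/3.6+[105,95]); print(nm,q.round(1).tolist(),r); rect([onplane("top",u,v,z) for u,v in q])
for nm,(u,v),z in [("tab near end",(133,368),.056),("tab near base",(142,302),.056),("plates-near corner",(526,352),.051)]:
    print(nm,onplane("top",u/3.6+105,v/3.6+95,z).round(4))
E
```

```text
bed [[193.89999389648438, 130.5], [241.3000030517578, 135.60000610351562], [234.3000030517578, 193.3000030517578], [186.0, 189.0]] [np.float64(0.07), np.float64(0.08), np.float64(0.19), np.float64(0.04)]
centre [0.5598 0.0422 0.03  ] yaw x -5.92 yaw y -5.48 size 0.11225944796671236 0.09035749020691818
tray [[126.9000015258789, 122.30000305175781], [172.8000030517578, 122.5], [169.1999969482422, 178.8000030517578], [122.0999984741211, 177.3000030517578]] [np.float64(0.46), np.float64(0.06), np.float64(0.14), np.float64(0.12)]
centre [0.5771 0.1617 0.048 ] yaw x -1.87 yaw y -0.76 size 0.10531678856917633 0.08536531148921903
tab near end [0.4878 0.1661 0.056 ]
tab near base [0.5213 0.1631 0.056 ]
plates-near corner [ 0.4974 -0.0293  0.051 ]
```

```bash
cat >> h.py <<'E'
def wray(u,v,o=None):
    m=bot.camera_model("wrist");K=m['mtx'];T=m['T_tool_cam']
    a=np.array([(u-K[0,2])/K[0,0],(v-K[1,2])/K[1,1]]);r=np.hypot(*a)
    c=np.array([np.sin(r)*a[0]/r,-np.sin(r)*a[1]/r,-np.cos(r)])
    Rt=rq(o['tool_rot']);return Rt.apply(T[:3,3])+o['eef_pos'],Rt.apply(T[:3,:3]@c)
def wplane(u,v,z,o):
    p,d=wray(u,v,o);return p+d*(z-p[2])/d[2]
def wproj(P,o):
    m=bot.camera_model("wrist");K=m['mtx'];T=m['T_tool_cam']
    t=rq(o['tool_rot']).inv().apply(np.array(P)-o['eef_pos']);c=T[:3,:3].T@(t-T[:3,3])
    th=np.arctan2(np.hypot(c[0],c[1]),-c[2]);ph=np.arctan2(-c[1],c[0])
    return np.array([K[0,2]+K[0,0]*th*np.cos(ph),K[1,2]+K[0,0]*th*np.sin(ph)])
def tgt(yaw):
    """tool x down, tool z = horizontal 'yaw' direction (deg) sense of world x"""
    c,s=np.cos(np.radians(yaw)),np.sin(np.radians(yaw))
    z=np.array([c,s,0]);x=np.array([0,0,-1.]);return R.from_matrix(np.array([x,np.cross(z,x),z]).T)
def delta(pos,Rt,o=None):
    o=o or bot.get_obs();R0=rq(o['tool_rot'])
    sh=R0.inv().apply(np.array(pos)-o['eef_pos']);rv=(R0.inv()*Rt).as_rotvec()
    print("shift mm",(sh*1e3).round(2),"units",(sh/.04).round(4),"| turn deg",np.degrees(rv).round(2),"units",(rv/2/np.pi).round(5))
E
python3 - <<'E'
from h import *
o=bot.get_obs();print(rq(o['tool_rot']).as_matrix().round(3))
delta([.45,.12,.25],tgt(-2))
E
```

```text
[[-0.001  0.445  0.896]
 [-0.002  0.896 -0.445]
 [-1.    -0.002  0.   ]]
shift mm [ -18.94 -366.96  349.66] units [-0.4734 -9.1741  8.7414] | turn deg [-2.44e+01 -1.00e-02  9.00e-02] units [-6.777e-02 -3.000e-05  2.600e-04]
```

{"api": "step_arm", "payload": {
  "plan": [
    [0,0,0,-0.0226,0,0],
    [0,0,0,-0.0226,0,0],
    [0,0,0,-0.0226,0,0],
    [0,-0.98,0.35,0,0,0],
    [0,-0.98,0.35,0,0,0],
    [0,-0.98,0.35,0,0,0],
    [0,-0.98,0.35,0,0,0],
    [0,-0.98,0.35,0,0,0]
  ],
  "fingers": -1,
  "force": 80
}}

```text
t: 1.1
eef_pos: [0.3635, 0.4047, 0.231]
tool_rot: [0.707, 0.012, 0.707, -0.013]
contact_force: [1.7, 1.3, 0.4]
gripper_width: 1.001
```

{"api": "step_arm", "payload": {
  "plan": [
    [0,-0.98,0.35,0,0,0],
    [0,-0.98,0.35,0,0,0],
    [0,-0.98,0.35,0,0,0],
    [0,-0.98,0.35,0,0,0],
    [0,-0.98,0.35,0,0,0],
    [0,-0.98,0.35,0,0,0],
    [0,-0.98,0.35,0,0,0],
    [0,0,0,0,0,0]
  ]
}}

```text
t: 2.1
eef_pos: [0.4522, 0.1252, 0.2311]
tool_rot: [0.707, 0.014, 0.707, -0.015]
contact_force: [-0.1, 0.3, -0.4]
gripper_width: 0.999
```

```bash
python3 - <<'E'
from h import *
import pickle
o=bot.get_obs();p,d=bot.read_camera("wrist");pickle.dump((o,p,d),open("w1.pkl","wb"))
cv2.imwrite("pics/w1.png",p[:,:,::-1]);print(o['eef_pos'],rq(o['tool_rot']).as_matrix().round(3),o['t'])
E
```

```text
[0.45216747 0.12519954 0.23111697] [[-0.     0.041  0.999]
 [-0.001  0.999 -0.041]
 [-1.    -0.001 -0.   ]] 2.1
```

View pics/w1.png

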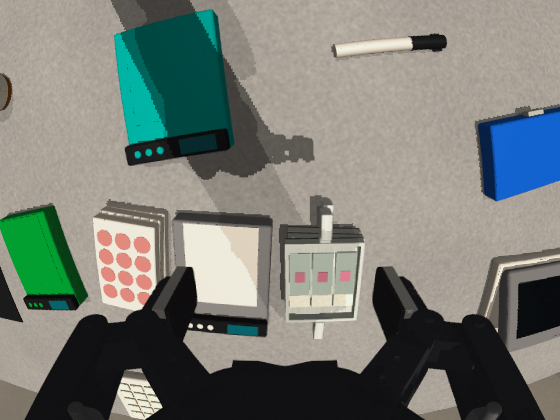

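In the wrist view, the bed is at about (222,265), with the hand's shadow across its corner. The top tray's rim is at (321,280), and its near tab is at (327,215), pointing towards the robot. Next I'll measure in this view.

```bash
python3 - <<'E'
from h import *
import pickle
o,p,d=pickle.load(open("w1.pkl","rb"))
print(wproj([.5598,.0422,.03],o),wproj([.577,.162,.048],o))
c=p[190:350,165:385,::-1]; cv2.imwrite("pics/w1c.png",cv2.resize(c,None,fx=3.6,fy=3.6,interpolation=cv2.INTER_CUBIC))
E
```

```text
[219.62744588 267.37379772] [319.52292225 284.35635263]
```

View pics/w1c.png

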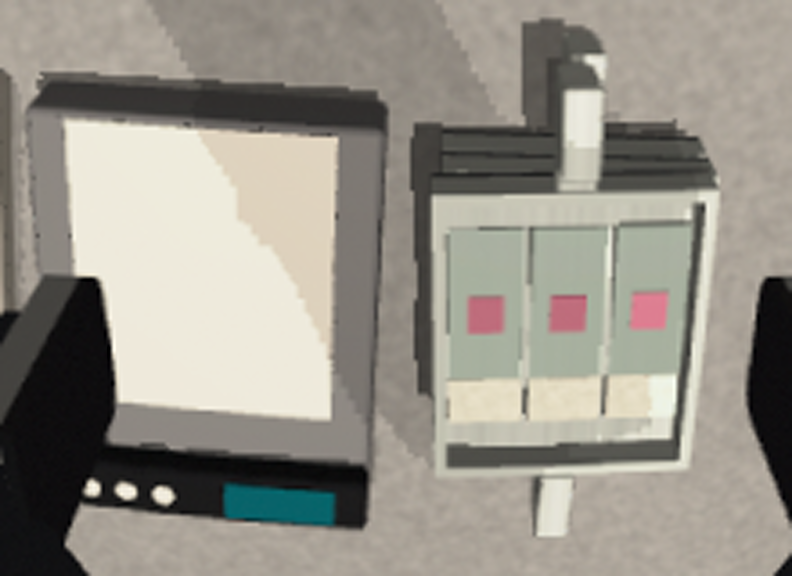

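```bash
cat >> h.py <<'E'
def edgepts(g,a,b,half=3,n=30,margin=.08,outer=None):
    a=np.float64(a);b=np.float64(b);t=(b-a)/np.linalg.norm(b-a);nn=np.array([-t[1],t[0]])
    s=np.arange(-half,half+.01,.25);pts=[]
    for f in np.linspace(margin,1-margin,n):
        c=a+f*(b-a);q=c+s[:,None]*nn
        pr=cv2.remap(g,q[:,0:1].astype(np.float32),q[:,1:2].astype(np.float32),cv2.INTER_LINEAR).ravel().astype(float)
        gr=np.abs(np.gradient(pr)); gr[gr<gr.max()*.5]=0
        pts.append(c+nn*(s*gr).sum()/gr.sum())
    return np.array(pts)
def wquad(g,segs,z,o):
    """segs order: edges -x,+y,+x,-y ; world line fits"""
    L=[]
    for a,b in segs:
        P=np.array([wplane(u,v,z,o)[:2] for u,v in edgepts(g,a,b)])
        vx,vy,x,y=cv2.fitLine((P*1e3).astype(np.float32),cv2.DIST_HUBER,0,.01,.01).ravel()
        res=np.median(np.abs((P*1e3-[x,y])@[-vy,vx])); ang=np.degrees(np.arctan2(vy,vx))
        print("  edge ang",round((ang+45)%90-45,2),"res mm",round(res,2)); L.append((np.array([x,y]),np.array([vx,vy])))
    C=[]
    for i in range(4):
        p,dd=L[i-1];q,e=L[i];t=np.linalg.solve(np.array([dd,-e]).T,q-p);C.append((p+t[0]*dd)/1e3)
    # C0:-x-y C1:-x+y C2:+x+y C3:+x-y
    return rect([C[2],C[3],C[0],C[1]])
E
python3 - <<'E'
from h import *
import pickle
o,p,d=pickle.load(open("w1.pkl","rb"));g=cv2.cvtColor(p,cv2.COLOR_RGB2GRAY)
f=lambda S:[[np.array(q)/3.6+[165,190]-.36 for q in s] for s in S]
wquad(g,f([[(66,118),(337,137)],[(337,137),(331,420)],[(331,420),(122,404)],[(76,265),(66,118)]]),.03,o)
wquad(g,f([[(434,195),(555,192)],[(717,190),(688,466)],[(688,466),(437,474)],[(437,474),(434,195)]]),.048,o)
for u,v in [(564,88),(604,89),(600,189),(562,189)]: print("tab",wplane(u/3.6+165-.36,v/3.6+190-.36,.056,o).round(4))
E
```

```text
edge ang -6.64 res mm 0.26
  edge ang -5.69 res mm 0.12
  edge ang -6.02 res mm 0.09
  edge ang -5.4 res mm 0.12
centre [0.5591 0.0433] yaw x -5.54 yaw y -6.33 size 0.110662274 0.089904144
  edge ang -2.41 res mm 0.03
  edge ang -1.91 res mm 0.19
  edge ang -2.3 res mm 0.25
  edge ang -1.65 res mm 0.36
centre [0.5766 0.1645] yaw x -1.78 yaw y -2.36 size 0.10603928 0.0856448
tab [0.486  0.1629 0.056 ]
tab [0.4869 0.1746 0.056 ]
tab [0.5188 0.1738 0.056 ]
tab [0.5182 0.1623 0.056 ]
```

```bash
python3 - <<'E'
from h import *
delta([.501,.1678,.033],tgt(-2.1))
E
```

```text
shift mm [198.09  42.29  47.8 ] units [4.9522 1.0572 1.1949] | turn deg [-0.08 -0.03  0.01] units [-2.2e-04 -7.0e-05  3.0e-05]
```

{"api": "step_arm", "payload": {
  "plan": [
    [0.4,0.264,0.299,0,0,0],
    [0.6,0.264,0.299,0,0,0],
    [0.7,0.264,0.299,0,0,0],
    [0.7,0.264,0.299,0,0,0],
    [0.7,0,0,0,0,0],
    [0.7,0,0,0,0,0],
    [0.3,0,0,0,0,0],
    [0,0,0,0,0,0]
  ]
}}

```text
t: 3.15
eef_pos: [0.5003, 0.1699, 0.0668]
tool_rot: [0.706, 0.012, 0.708, -0.012]
contact_force: [0.7, -0.7, 0.4]
gripper_width: 1.001
```

```bash
python3 - <<'E'
from h import *
import pickle
o=bot.get_obs();p,d=bot.read_camera("wrist");pickle.dump((o,p,d),open("w2.pkl","wb"))
cv2.imwrite("pics/w2.png",p[:,:,::-1]);print(o['eef_pos'],o['t'])
delta([.501,.1678,.033],tgt(-2.1))
E
```

```text
[0.50028327 0.16985063 0.06680184] 3.15
shift mm [34.62 -2.08  0.07] units [ 0.8655 -0.052   0.0017] | turn deg [ 0.15  0.   -0.02] units [ 4.1e-04  0.0e+00 -5.0e-05]
```

View pics/w2.png

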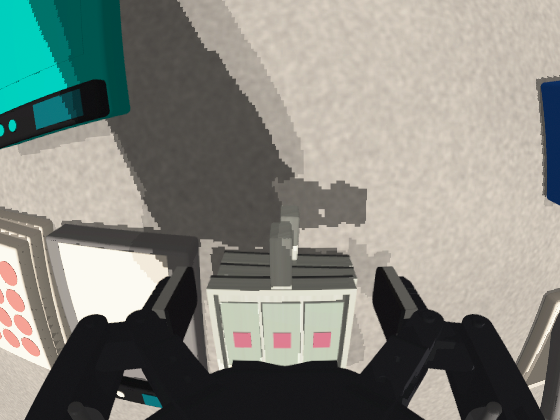

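```bash
python3 - <<'E'
from h import *
import pickle
o,p,d=pickle.load(open("w2.pkl","rb"));g=cv2.cvtColor(p,cv2.COLOR_RGB2GRAY)
print(wproj([.501,.1678,.056],o),wproj([.487,.1687,.056],o),wproj(o['eef_pos'],o))
c=p[200:320,200:370,::-1]; cv2.imwrite("pics/w2c.png",cv2.resize(c,None,fx=4.6,fy=4.6,interpolation=cv2.INTER_CUBIC))
E
```

```text
[279.57589837 262.7079998 ] [280.2356705  238.79261387] [283.32941    271.45738717]
```

View pics/w2c.png

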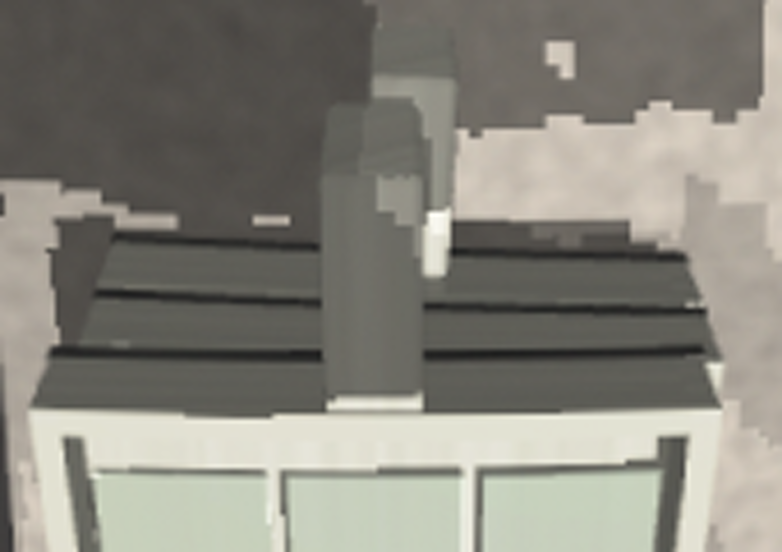

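{"api": "step_arm", "payload": {
  "plan": [
    [0.42,-0.036,0,0,0,0],
    [0.42,0,0,0,0,0],
    [0.02,0,0,0,0,0],
    [0,0,0,0,0,0]
  ]
}}

```text
t: 3.7
eef_pos: [0.5008, 0.1677, 0.0327]
tool_rot: [0.707, 0.012, 0.707, -0.012]
contact_force: [0.2, 0.0, 0.1]
gripper_width: 1.004
```

{"api": "step_arm", "payload": {
  "plan": [
    [0,0,0,0,0,0],
    [0,0,0,0,0,0],
    [0,0,0,0,0,0],
    [0,0,0,0,0,0],
    [0,0,0,0,0,0],
    [0,0,0,0,0,0]
  ],
  "fingers": 1,
  "force": 60
}}

```text
t: 4.45
eef_pos: [0.501, 0.1679, 0.0332]
tool_rot: [0.707, 0.012, 0.707, -0.012]
contact_force: [-0.9, 0.1, 3.7]
gripper_width: 0.126
```

```bash
python3 - <<'E'
from h import *
import pickle
o=bot.get_obs();p,d=bot.read_camera("wrist");pickle.dump((o,p,d),open("w3.pkl","wb"))
cv2.imwrite("pics/w3.png",p[:,:,::-1]);print(o['eef_pos'],o['t'],o['contact_force'],o['torque'],o['gripper_width'],rq(o['tool_rot']).as_matrix().round(4))
E
```

```text
[0.50100385 0.16787021 0.03317054] 4.45 [-0.85433705  0.12976076  3.65523961] [-0.00878015  0.2608375   0.04598373] 0.12564604689916903 [[ 2.000e-04  3.470e-02  9.994e-01]
 [ 2.000e-04  9.994e-01 -3.470e-02]
 [-1.000e+00  2.000e-04  2.000e-04]]
```

View pics/w3.png

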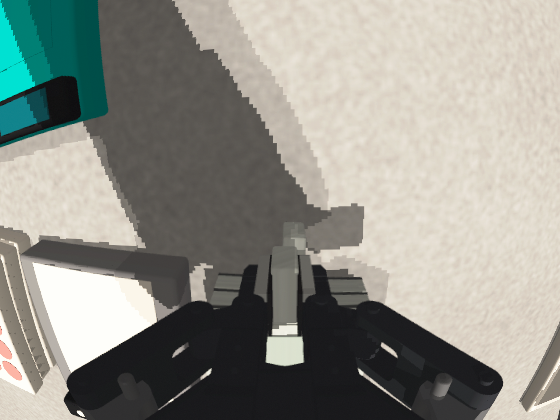

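{"api": "step_arm", "payload": {
  "plan": [
    [-0.012,0,0,0,0,0],
    [0,0,0,0,0,0]
  ]
}}

```text
t: 4.75
eef_pos: [0.5009, 0.1678, 0.0332]
tool_rot: [0.707, 0.012, 0.707, -0.012]
contact_force: [-0.3, 0.3, -0.2]
gripper_width: 0.123
```

{"api": "step_arm", "payload": {
  "plan": [
    [-0.008,0,0,0,0,0],
    [0,0,0,0,0,0]
  ]
}}

```text
t: 5.0
eef_pos: [0.5007, 0.1676, 0.0335]
tool_rot: [0.707, 0.012, 0.707, -0.012]
contact_force: [0.7, -0.5, -1.2]
gripper_width: 0.128
```

```bash
python3 - <<'E'
from h import *
o=bot.get_obs();print(o['eef_pos'],o['contact_force'],o['torque'])
# rigid tray: offset of tray centre from TCP in tool yaw frame
c=np.array([.5768,.1648]); th=np.radians(-2.1)
# final: bed centre, yaw
b=np.array([.5593,.0430]);tb=np.radians(-5.8)
Rm=lambda a:np.array([[np.cos(a),-np.sin(a)],[np.sin(a),np.cos(a)]])
off=Rm(th).T@(c-o['eef_pos'][:2]);print("off",off)
f=b-Rm(tb)@off;print("final tcp",f)
f2=b-Rm(th)@off;print("unrotated at bed",f2)
delta([*f2,o['eef_pos'][2]],tgt(-2.0),o); delta([*f,o['eef_pos'][2]],tgt(-5.7),o)
E
```

```text
[0.50067754 0.16759725 0.03350728] [ 0.66800681 -0.51178401 -1.19950091] [0.03160705 0.08379163 0.0022412 ]
off [ 7.61738402e-02 -5.95911668e-06]
final tcp [0.48351672 0.05070377]
unrotated at bed [0.48317754 0.04579725]
shift mm [ 4.0000e-02 -1.2234e+02 -1.3230e+01] units [ 1.0000e-03 -3.0584e+00 -3.3080e-01] | turn deg [-0.   -0.03  0.01] units [-1.e-05 -8.e-05  4.e-05]
shift mm [ 4.0000e-02 -1.1742e+02 -1.3060e+01] units [ 9.0000e-04 -2.9356e+00 -3.2660e-01] | turn deg [ 3.7  -0.03  0.02] units [ 1.027e-02 -8.000e-05  4.000e-05]
```

{"api": "step_arm", "payload": {
  "plan": [
    [0,-0.1,-0.02,0,0,0],
    [0,-0.2,-0.04,0,0,0],
    [0,-0.25,-0.04,0,0,0],
    [0,-0.25,-0.04,0,0,0],
    [0,-0.25,-0.04,0,0,0],
    [0,-0.25,-0.04,0,0,0],
    [0,-0.2,-0.04,0,0,0],
    [0,0,0,0,0,0]
  ]
}}

```text
t: 6.0
eef_pos: [0.4882, 0.1073, 0.0337]
tool_rot: [0.707, 0.013, 0.707, -0.013]
contact_force: [0.2, 0.7, -1.5]
gripper_width: 0.127
```

```bash
python3 - <<'E'
from h import *
o=bot.get_obs();print(o['eef_pos'],o['contact_force'],o['torque'])
p,d=bot.read_camera("scene"); c=p[160:300,250:500,::-1];cv2.imwrite("pics/s1.png",cv2.resize(c,None,fx=3.2,fy=3.2,interpolation=cv2.INTER_CUBIC))
E
```

```text
[0.48822965 0.10730004 0.03367108] [ 0.19593049  0.68865051 -1.50493226] [ 0.01496896  0.12626411 -0.01595227]
```

View pics/s1.png

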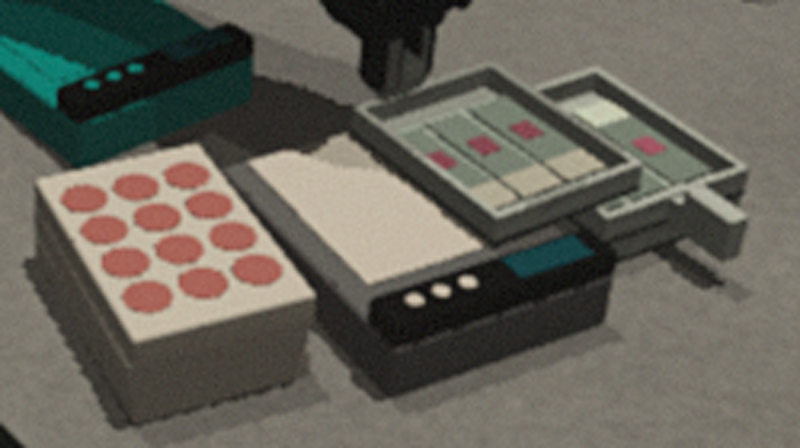

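The top tray is sliding level onto the bed, and the lower trays are still in place at the right of the crop.

```bash
python3 - <<'E'
from h import *
o=bot.get_obs();delta([.4835,.0507,.0335],tgt(-5.7),o)
E
```

```text
shift mm [  0.23 -57.44  -2.92] units [ 0.0058 -1.4361 -0.073 ] | turn deg [ 3.68  0.   -0.01] units [ 1.021e-02  1.000e-05 -3.000e-05]
```

{"api": "step_arm", "payload": {
  "plan": [
    [0,-0.15,-0.01,0,0,0],
    [0,-0.25,-0.013,0,0,0],
    [0,-0.25,-0.013,0,0,0],
    [0,-0.25,-0.013,0,0,0],
    [0,-0.25,-0.013,0,0,0],
    [0,-0.2,-0.01,0.003,0,0],
    [0,-0.09,0,0.004,0,0],
    [0,0,0,0.0032,0,0]
  ]
}}

```text
t: 7.05
eef_pos: [0.4835, 0.0506, 0.0337]
tool_rot: [0.706, 0.036, 0.706, -0.036]
contact_force: [0.3, -1.3, -1.6]
gripper_width: 0.125
```

{"api": "step_arm", "payload": {
  "plan": [
    [0,0,0,0,0,0],
    [0,0,0,0,0,0]
  ]
}}

```text
t: 7.3
eef_pos: [0.4835, 0.0511, 0.0337]
tool_rot: [0.706, 0.035, 0.706, -0.035]
contact_force: [0.3, -0.2, -2.1]
gripper_width: 0.124
```

```bash
python3 - <<'E'
from h import *
import pickle
o=bot.get_obs();p,d=bot.read_camera("wrist");pickle.dump((o,p,d),open("w4.pkl","wb"))
cv2.imwrite("pics/w4.png",p[:,:,::-1])
print(o['eef_pos'],o['contact_force'],o['torque']);delta([.4835,.0507,.0335],tgt(-5.7),o)
p,d=bot.read_camera("top");np.savez("top4.npz",p=p,d=d);c=p[95:215,105:320,::-1]; cv2.imwrite("pics/t4.png",cv2.resize(c,None,fx=3.6,fy=3.6,interpolation=cv2.INTER_CUBIC))
E
```

```text
[0.48352854 0.05114412 0.03369503] [ 0.3314749  -0.18071502 -2.12501002] [0.05604025 0.14670848 0.03111611]
shift mm [ 0.19 -0.44  0.02] units [ 0.0049 -0.0111  0.0004] | turn deg [ 0.08  0.   -0.01] units [ 2.4e-04  1.0e-05 -2.0e-05]
```

View pics/t4.png

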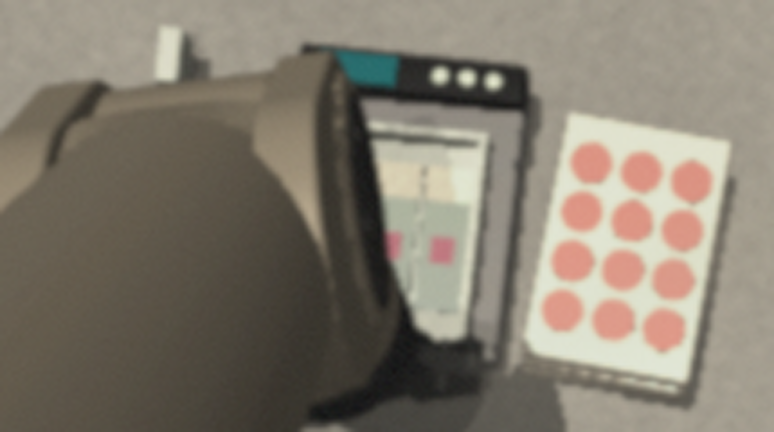

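View pics/w4.png

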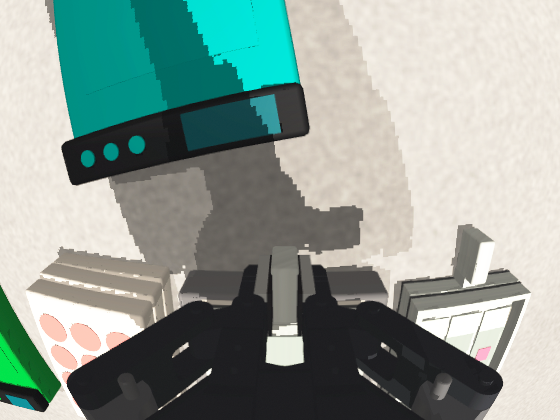

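The tray is over the bed and fully carried (−2.1 N). I'll lower it the last 2 mm.

{"api": "step_arm", "payload": {
  "plan": [
    [0.02,-0.005,0,0,0,0],
    [0.02,0,0,0,0,0],
    [0.01,0,0,0,0,0],
    [0,0,0,0,0,0]
  ]
}}

```text
t: 7.9
eef_pos: [0.4834, 0.0505, 0.0316]
tool_rot: [0.706, 0.035, 0.706, -0.035]
contact_force: [0.1, -0.3, -1.8]
gripper_width: 0.123
```

{"api": "step_arm", "payload": {
  "plan": [
    [0.012,0,0,0,0,0],
    [0,0,0,0,0,0]
  ]
}}

```text
t: 8.15
eef_pos: [0.4835, 0.0505, 0.0312]
tool_rot: [0.706, 0.035, 0.706, -0.035]
contact_force: [-0.2, -0.6, -1.2]
gripper_width: 0.125
```

{"api": "step_arm", "payload": {
  "plan": [
    [0.012,0,0,0,0,0],
    [0,0,0,0,0,0]
  ]
}}

```text
t: 8.4
eef_pos: [0.4835, 0.0505, 0.0311]
tool_rot: [0.706, 0.035, 0.706, -0.035]
contact_force: [-1.4, 0.4, 5.3]
gripper_width: 0.127
```

{"api": "step_arm", "payload": {
  "plan": [
    [-0.006,0,0,0,0,0],
    [0,0,0,0,0,0],
    [0,0,0,0,0,0],
    [0,0,0,0,0,0],
    [0,0,0,0,0,0]
  ],
  "fingers": 0
}}

```text
t: 9.02
eef_pos: [0.4834, 0.0505, 0.0309]
tool_rot: [0.706, 0.035, 0.706, -0.035]
contact_force: [-0.9, -0.8, 1.4]
gripper_width: 0.5
```

{"api": "step_arm", "payload": {
  "plan": [
    [-0.3,0,0,0,0,0],
    [-0.6,0,0,0,0,0],
    [-0.9,0,0,0,0,0],
    [-1,0,0,0,0,0],
    [-1,0,-0.2,0,0,0],
    [-1,0,-0.5,0,0,0],
    [0,0,-0.5,0,0,0],
    [0,0,0,0,0,0]
  ]
}}

```text
t: 10.02
eef_pos: [0.4348, 0.0552, 0.224]
tool_rot: [0.707, 0.035, 0.706, -0.034]
contact_force: [1.0, -0.1, 0.1]
gripper_width: 0.501
```

```bash
python3 - <<'E'
from h import *
import pickle
o=bot.get_obs();p,d=bot.read_camera("wrist");pickle.dump((o,p,d),open("w5.pkl","wb"))
c=p[190:350,165:385,::-1]; cv2.imwrite("pics/w5c.png",cv2.resize(c,None,fx=3.6,fy=3.6,interpolation=cv2.INTER_CUBIC))
print(o['t'],o['eef_pos'],o['contact_force'],o['gripper_width'])
E
```

```text
10.025 [0.43476715 0.0552259  0.22397817] [ 0.95122604 -0.05938183  0.13055409] 0.5011918302554175
```

View pics/w5c.png

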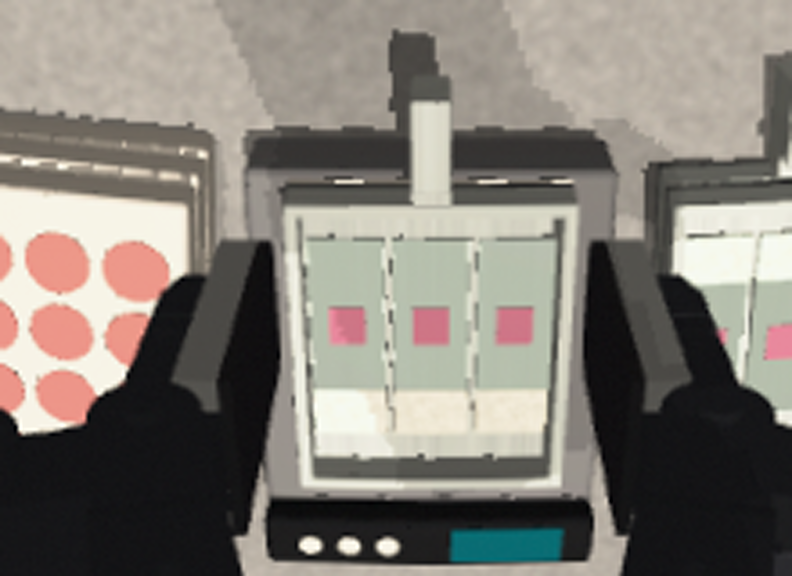

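```bash
python3 - <<'E'
from h import *
import pickle
o,p,d=pickle.load(open("w5.pkl","rb"));g=cv2.cvtColor(p,cv2.COLOR_RGB2GRAY)
f=lambda S:[[np.array(q)/3.6+[165,190]-.36 for q in s] for s in S]
wquad(g,f([[(282,208),(408,208)],[(578,208),(560,485)],[(560,487),(308,498)],[(308,498),(282,208)]]),.046,o)
print([wplane(u/3.6+165-.36,v/3.6+190-.36,.054,o).round(4) for u,v in [(413,101),(449,101)]])
E
```

```text
edge ang -3.91 res mm 0.11
  edge ang -7.04 res mm 0.45
  edge ang -2.84 res mm 0.34
  edge ang -4.1 res mm 0.47
centre [0.5615 0.0435] yaw x -5.56 yaw y -3.4 size 0.11311408 0.08690145
[array([0.4687, 0.0476, 0.054 ]), array([0.4697, 0.0578, 0.054 ])]
```

{"api": "step_arm", "payload": {
  "plan": [
    [0,0.9,-0.3,0,0,0],
    [0,1,-0.3,0,0,0],
    [0,1,-0.3,0,0,0],
    [0,1,-0.3,0,0,0],
    [0,1,0,0,0,0],
    [0,1,0,0,0,0],
    [0,1,0,0,0,0],
    [0,1,0,0,0,0]
  ]
}}

```text
t: 11.08
eef_pos: [0.4198, 0.3757, 0.2224]
tool_rot: [0.706, 0.035, 0.706, -0.035]
contact_force: [0.0, -0.4, -0.7]
gripper_width: 0.506
```

```bash
python3 - <<'E'
from h import *
print(bot.get_obs()['eef_pos'])
p,d=bot.read_camera("top");np.savez("top6.npz",p=p,d=d);c=p[95:215,105:320,::-1]; cv2.imwrite("pics/t6.png",cv2.resize(c,None,fx=3.6,fy=3.6,interpolation=cv2.INTER_CUBIC))
p,d=bot.read_camera("scene"); c=p[150:300,250:500,::-1];cv2.imwrite("pics/s6.png",cv2.resize(c,None,fx=3.2,fy=3.2,interpolation=cv2.INTER_CUBIC))
E
```

```text
[0.41984225 0.375749   0.22238533]
```

View pics/t6.png

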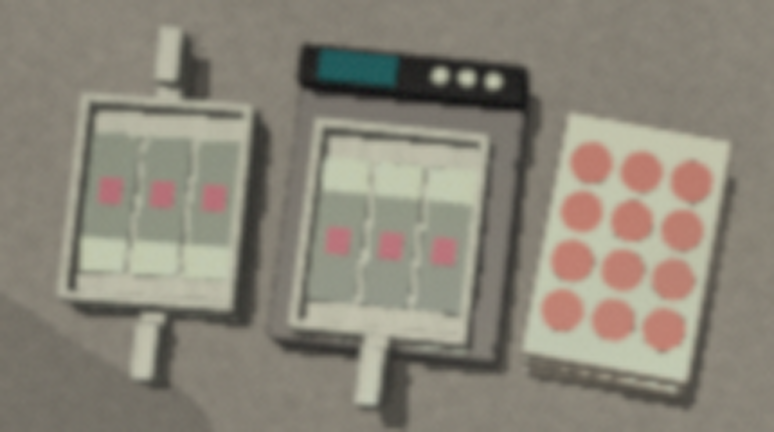

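View pics/s6.png

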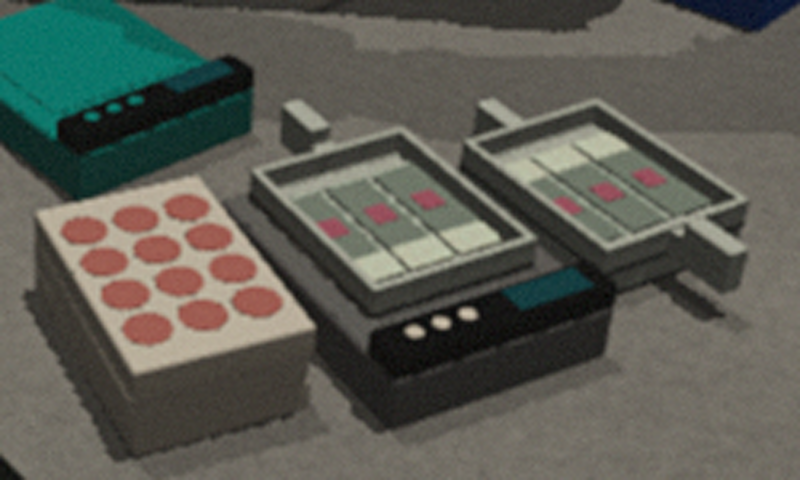

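The top view shows the tray on the bed at crop (390,232). The middle tray's tab is still at (170,52), as before. I'll check the numbers in this clear view.

```bash
python3 - <<'E'
from h import *
z=np.load("top6.npz");p,d=z['p'],z['d'];g=cv2.cvtColor(p,cv2.COLOR_RGB2GRAY);g0=cv2.cvtColor(np.load("top0.npz")['p'],cv2.COLOR_RGB2GRAY)
for nm,G,cs,zz in [("bed before",g0,[(320,130),(493,148),(470,354),(295,335)],.030),("tray now",g,[(315,120),(490,136),(468,347),(290,330)],.046),("mid now",g,[(83,94),(255,105),(236,310),(61,298)],.032)]:
    q,r=quad(G,np.array(cs)/3.6+[105,95]-.36,half=2); print(nm,r); rect([onplane("top",u,v,zz) for u,v in q])
W=cloud("top",d)
for u,v in [(126,150)]: pass
# tray's stickers (pink): world positions at their height -> direction of tray y
hsv=cv2.cvtColor(p,cv2.COLOR_RGB2HSV);m=((hsv[...,1]>70)&((hsv[...,0]>160)|(hsv[...,0]<5))).astype(np.uint8);m[:,:180]=0;m[:,240:]=0
n,l,s,c=cv2.connectedComponentsWithStats(m);P=[onplane("top",*c[i],.036) for i in range(1,n) if s[i,4]>8];print(np.round(P,4))
# rim heights by depth, levelness
A=[(315,140),(480,150),(462,338),(300,325)]
for u,v in A:
    u,v=int(u/3.6+105),int(v/3.6+95);print(W[v-1:v+2,u-1:u+2,2].max().round(4))
# tab line
for pt in [(385,338),(358,335),(380,406),(355,402)]: print("tab",onplane("top",pt[0]/3.6+105-.36,pt[1]/3.6+95-.36,.054).round(4))
E
```

```text
bed before [np.float64(0.06), np.float64(0.08), np.float64(0.05), np.float64(0.04)]
centre [0.5601 0.0421 0.03  ] yaw x -5.82 yaw y -6.07 size 0.11178575290294131 0.09027106301287793
tray now [np.float64(0.09), np.float64(0.12), np.float64(0.14), np.float64(0.06)]
centre [0.561  0.0415 0.046 ] yaw x -5.2 yaw y -5.35 size 0.10815203712629246 0.08865581143206368
mid now [np.float64(0.37), np.float64(0.04), np.float64(0.1), np.float64(0.03)]
centre [0.5794 0.164  0.032 ] yaw x -3.8 yaw y -3.3 size 0.10793768774539811 0.08672987834859187
[[0.5588 0.07   0.036 ]
 [0.5562 0.0427 0.036 ]
 [0.5532 0.0153 0.036 ]]
0.048
0.047
0.0482
0.0473
tab [0.5044 0.0419 0.054 ]
tab [0.5059 0.0555 0.054 ]
tab [0.47   0.0437 0.054 ]
tab [0.472  0.0562 0.054 ]
```

```bash
python3 - <<'E'
from h import *
a=cv2.cvtColor(np.load("top0.npz")['p'],cv2.COLOR_RGB2GRAY);b=cv2.cvtColor(np.load("top6.npz")['p'],cv2.COLOR_RGB2GRAY)
f=lambda g:np.float32(g[98:118,140:162])
print("mid tab shift px",cv2.phaseCorrelate(f(a),f(b),cv2.createHanningWindow((22,20),cv2.CV_32F)))
a=np.load("scene0.npz")['p'];b,_=bot.read_camera("scene")
f=lambda g:np.float32(cv2.cvtColor(g,cv2.COLOR_RGB2GRAY)[215:250,455:495])
print("scene mid tab",cv2.phaseCorrelate(f(a),f(b),cv2.createHanningWindow((40,35),cv2.CV_32F)))
p,d=bot.read_camera("top");print(np.abs(p.astype(int)-np.load("top6.npz")['p'])[110:200,120:250].mean())
o=bot.get_obs();print(o['t'],o['contact_force']);bot.hand_in()
E
```

```text
mid tab shift px ((-0.013392741262324037, -0.04510708246024109), 0.8982980251312256)
scene mid tab ((-0.02420009171149573, -0.10280321542837356), 0.9690530757109325)
0.8691452991452991
11.275 [ 0.93612577 -0.84761078 -0.01170995]
the job is handed in; nothing more can be done
```

The top tray is on the white bed of the grey imager and let go. I gripped it by its near tab, slid it off the stack, squared it to the bed, set it down and moved the arm well clear. While sliding it, I held it up about 0.5 mm at most, with the gripper taking most of its weight, so the middle tray was not dragged. The job was handed in at t = 11.3 s.

- **Position on the bed (top camera):** the tray's centre is about 1 mm from the bed's centre.
- **Squareness:** the bed's yaw is about −5.9°. The tray reads −5.3° from its rim and about −5.9° from the slide stickers.
- **Levelness:** depth readings on the four sides of the rim are 47–48 mm, so it lies flat.
- **Trays below:** the middle tray's tab moved less than 0.15 px in both the top and scene views. I saw no change in the bottom tray by eye, but did not measure it.

**Measurement that disagreed:** a wrist-camera reading just after the retreat gave the yaw as −3.4° to −5.6°, and the centre about 2 mm further along x. Its edge fits were inconsistent (−2.8° to −7.0°), with the fingers close to the tray's side edges. I relied on the clear top view instead.

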